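# Populate the control plate: transformer, relays and terminal strip in circuit order

### The arm

A 6-joint arm with a two-finger parallel gripper is mounted at the origin on a cart in front of the work surface, level with it; the furniture and walls round the work are solid. World frame = base frame: x ahead of the robot, y to its left, z up, the work surface at z = 0. Lengths are in m, angles in rad, forces in N, time in s.
With the tool pointing down it reaches from about 0.35 to 0.775 m from the base axis. Payload 5.5 kg.
Tool frame: the origin (TCP) lies midway between the tips of the shut fingers; the grasp point (between the pads) lies 19 mm behind it; z points along the fingers, y is the line along which they close (so a half turn about z gives the same grasp; the last joint's range is limited). The gripper opens to 85 mm and grips with 20 to 120 N. Pads are 22 mm wide; open, the fingers measure 114 mm over their backs; the gripper's body (76 mm by 85 mm) begins 54 mm behind the grasp point. The pads swing forward as they close: fully open they stand 13 mm farther back than shut.
Start: joints at [1.095, 0.313, 0.046, 1.304, 0, 1.431], TCP at [0.19, 0.543, 0.231] pointing down, gripper open.
Joint ranges: [-2.76, 2.76], [-0.86, 1.69], [-1.03, 1.26], [-2.2, 2.34], [-1.47, 1.5], [-3.14, 3.14]. Speed limits (rad/s): [2.57, 2.57, 3.14, 3.14, 3.14, 3.14].

### API

Orientations are given as a unit quaternion [w, x, y, z].
In Python, from workcell import telemetry, imaging, env gives the robot as it stands. The module is installed in compiled form; this text tells all that it offers.
- The arm moves only by the tool step_arm, never from a script. Its argument "moves" is a list of rows, each a list of 3 entries, a list of its own where there are three numbers: the shift along the tool's x, y, z in mm, then the turn, a rotation vector about the tool's x, y, z in rad, then the finger opening in mm, from 0 to 85.4. A call has 1 to 8 rows; each row is the pose to reach, as a shift and turn from the pose commanded when the call began, along the tool's axes at that moment; what a row does not reach only later rows make up. A row lasts 1/12 s, in which the tool goes at most 41.7 mm and 7.16 degrees, less where a joint would pass 70% of its speed; a pose out of reach is approached as far as the arm can. A call with a gripper value outside its range is refused whole. The fingers move at their own pace and stop on an object; "grip_force" is the grip in N (left out, the last holds). Time passes only in rows, so rows that repeat a pose let the fingers close. It gives the time, the measured TCP pose, the force, the opening and the grip force at its end, in the units of the state.
- telemetry.get_state(): the state, without advancing time (a new reading comes with each control period).
- imaging.read_camera(name): name is "scene" or "side" or "wrist"; returns the picture (420x560x3 uint8, red, green, blue); there is no depth.
- imaging.camera_params(name): a dict with "camera_matrix" (3x3 intrinsics, pixels), "pose" (4x4, takes a point from camera to world coordinates). Camera axes: x right, y up, looking along -z (the intrinsics and any distortion apply to the point x, -y, -z); pixel columns grow to the right and rows downward; lengths in m; the calibration is good to about 2 mm. A picture is of the moment at which its call begins: read the wrist's pose just before it. camera_params takes no time and is no camera call; for the wrist camera it gives the pose at the moment of the call.
- env.hand_in(): hands the job in; it is judged then, once.
The state is a dict: "clock": time; "joint_pos": joint angles; "qvel": joint speeds; "tau": joint torques, N m; "tcp_pos": TCP position; "orientation": TCP orientation; "wrist_force": force on the tool from outside, world axes, zero at the start; "ft_torque": the same for the moment, N m; "finger_gap": finger opening in m; "grip_force": force on a finger pad.
Only numpy, scipy, OpenCV 4.12 (cv2) and the standard library are available. Lean on these libraries where they do the work, as an engineer would, in place of code of your own. Each camera call takes 0.05 s, during which the arm holds its last target. There are 200 camera calls.

### The job

Mount the four loose parts on the control plate in circuit order: the transformer in the yellow cradle at one end of the row and the cream terminal strip lengthwise in the green trough at the other end, with the two relays standing upright in the black sockets between them, the blue power relay next to the transformer and the grey signal relay next to the terminal strip. Each part must sit down squarely inside its holder, long side along long side, and be let go; do not shift the multimeter or the white bottle.

Things in the scene. Friction and masses are not known exactly. Their poses are not given: they have to be found in the camera images.
- blue_relay_mid (a point): blue box-shaped power relay with a thin black foot, 23 x 29 x 40 mm (own x, y, z), standing upright, loose. The point is its centre, 20 mm above its underside; z up, y along its 29 mm side. Grip it high on the case, across either pair of faces
- grey_relay_mid (a point): light grey box-shaped signal relay with a thin black foot, otherwise the same as the blue one: 23 x 29 x 40 mm, centre 20 mm above its underside, y along its 29 mm side
- transformer_mid (a point): small mains transformer, metal grey iron stack 40 x 48 mm (own x, y) and 42 mm tall, with a yellow winding that stands out to 56 mm in x at mid-height; loose, 0.17 to 0.34 kg. The point is its centre, 21 mm above its underside; z up. Grip it across the flat 48 mm faces (along own y)
- terminal_strip_mid (a point): cream terminal strip with a row of screws on top, 20 x 90 x 20 mm (own x, y, z), lying flat, long axis along own y, loose. The point is its centre, 10 mm above its underside. Grip it across the 20 mm width at its middle
- cradle: yellow sheet-metal transformer cradle, fixed at one end of the row (left or right, it differs). Origin: centre of its underside; the floor for the transformer is 12 mm higher. Four corner tabs, 8 mm high, leaning outward, leave 53 mm (own x) by 61 mm (own y) at the floor; sides open in the middle. The row of holders runs along own y; the transformer's y goes along it, either way round
- carrier: green trough for the terminal strip, fixed at the other end of the row from the cradle. Origin: centre of its underside; its floor is 12 mm higher. It runs along own x (across the row): 102 mm long, 32 mm wide inside, walls 8 mm above the floor; the long walls are open over the middle 54 mm, for the fingers
- socket_1: one of two equal black relay sockets between cradle and trough, 76 mm apart (each 84 mm from the nearer end holder), fixed. Origin: centre of its underside; the relay's seat is 14 mm higher. Opening at the seat 39 mm (own x, across the row) by 33 mm (own y), guide walls 9 mm high, flared outward by 3 mm. The relay's 29 mm side (its y) goes along the socket's x, either way round
- socket_2: the other black relay socket, equal to socket_1. Which of the two lies next to the cradle differs from start to start
- meter_mid (a point): yellow hand multimeter lying beside the plate, 142 x 68 x 41 mm, a bystander: leave it where it is. The point lies 15 mm above its underside, at its middle
- white_bottle_mid (a point): white screw-cap bottle, 51 mm across and 83 mm tall, a bystander: leave it where it is. The point is its centre

How it is judged:
At the end, for the whole second after the job is handed in: Transformer in the cradle and strip in the trough (12 mm of centre, 0.3 rad), blue relay in the socket next to the cradle, grey relay in that next to the trough (9 mm, 0.35 rad along the socket), all level within 0.12 rad, down on their floors within 4 to 5 mm, released, at rest (horizontal distance between transformer_mid and cradle below 0.012 m and z of transformer_mid in the frame of cradle between 0.028 and 0.038 m and angle between each of transformer_mid, terminal_strip_mid's own z axis and vertical below 0.12 rad and angle between the y axis of transformer_mid and the y axis of cradle, either way round below 0.3 rad and horizontal distance between terminal_strip_mid and carrier below 0.012 m and z of terminal_strip_mid in the frame of carrier between 0.017 and 0.027 m and angle between the y axis of terminal_strip_mid and the x axis of carrier, either way round below 0.3 rad and ((horizontal distance between blue_relay_mid and socket_1 below 0.009 m and z of blue_relay_mid in the frame of socket_1 between 0.03 and 0.038 m and angle between blue_relay_mid's own z axis and vertical below 0.12 rad and angle between the y axis of blue_relay_mid and the x axis of socket_1, either way round below 0.35 rad and horizontal distance between socket_1 and cradle below 0.11 m) or (horizontal distance between blue_relay_mid and socket_2 below 0.009 m and z of blue_relay_mid in the frame of socket_2 between 0.03 and 0.038 m and angle between blue_relay_mid's own z axis and vertical below 0.12 rad and angle between the y axis of blue_relay_mid and the x axis of socket_2, either way round below 0.35 rad and horizontal distance between socket_2 and cradle below 0.11 m)) and ((horizontal distance between grey_relay_mid and socket_1 below 0.009 m and z of grey_relay_mid in the frame of socket_1 between 0.03 and 0.038 m and angle between grey_relay_mid's own z axis and vertical below 0.12 rad and angle between the y axis of grey_relay_mid and the x axis of socket_1, either way round below 0.35 rad and horizontal distance between socket_1 and carrier below 0.11 m) or (horizontal distance between grey_relay_mid and socket_2 below 0.009 m and z of grey_relay_mid in the frame of socket_2 between 0.03 and 0.038 m and angle between grey_relay_mid's own z axis and vertical below 0.12 rad and angle between the y axis of grey_relay_mid and the x axis of socket_2, either way round below 0.35 rad and horizontal distance between socket_2 and carrier below 0.11 m)) and linear speed of each of blue_relay, grey_relay, transformer, terminal_strip below 0.02 m/s); the robot touches nothing.
It fails at once if the multimeter is shifted by more than 30 mm (distance of meter_mid from where it was at the start of the episode above 0.03 m).
It fails at once if the white bottle is shifted by more than 30 mm or upset (distance of white_bottle_mid from where it was at the start of the episode above 0.03 m or angle between white_bottle_mid's own z axis and vertical above 0.5 rad).
It also fails if it takes over 109 s, if anything falls off the work surface, if the arm or the gripper's body presses on something with over 40 N, if the wrist force passes 120 N, or if a joint passes its speed limit or range.

## Working session

There is one attempt and no reset: what is moved stays moved. The work goes in short steps, Python scripts to look and compute and a tool call to move; the robot and the scene stay as the last step left them, time stands still between calls to the robot, and variables do not carry over. Pictures are saved under pics/ and viewed, at most 14 in all, crops included, and the job is handed in when it is done.

Besides the shell and the picture viewer there is one more tool, called after "Emit:" as name([rows], argument=value, ...), one row to a line, values as JSON. step_arm: Moves the arm, as the interface text tells. Its arguments: {"type":"object","properties":{"moves":{"type":"array"},"grip_force":{"type":"number"}},"required":["moves"]}

```bash
mkdir -p pics; python3 - <<'E'
from workcell import telemetry, imaging
import cv2,numpy as np
for n in ("scene","side","wrist"):
    p=imaging.camera_params(n); im=imaging.read_camera(n)
    cv2.imwrite(f"pics/{n}0.png",im[:,:,::-1]); print(n,p)
s=telemetry.get_state(); print(s)
E
```

```text
scene {'camera_matrix': array([[493.18934337,   0.        , 278.13085668],
       [  0.        , 493.18934337, 214.86228115],
       [  0.        ,   0.        ,   1.        ]]), 'pose': array([[ 0.76670832, -0.5596544 ,  0.31455572,  1.00149183],
       [ 0.64198817,  0.66600693, -0.37984991, -0.52225607],
       [ 0.00308838,  0.49317514,  0.86992456,  1.30572005],
       [ 0.        ,  0.        ,  0.        ,  1.        ]])}
side {'camera_matrix': array([[420.77530893,   0.        , 275.45576553],
       [  0.        , 420.77530893, 207.48734529],
       [  0.        ,   0.        ,   1.        ]]), 'pose': array([[-9.81041239e-01,  1.25356978e-01, -1.47796194e-01,
         3.83458610e-01],
       [-1.93798431e-01, -6.36562404e-01,  7.46478717e-01,
         8.13420821e-01],
       [-5.05184152e-04,  7.60969076e-01,  6.48787955e-01,
         7.54850212e-01],
       [ 0.00000000e+00,  0.00000000e+00,  0.00000000e+00,
         1.00000000e+00]])}
wrist {'camera_matrix': array([[300.25113934,   0.        , 277.53007367],
       [  0.        , 300.25113934, 208.19917788],
       [  0. 
[... 284 characters left out ...]
     ]])}
{'clock': 0.15, 'joint_pos': array([1.09538194e+00, 3.13847486e-01, 4.52566462e-02, 1.30363646e+00,
       3.08547975e-05, 1.43122746e+00]), 'qvel': array([ 0.0005698 , -0.00033135,  0.00295158, -0.00011059,  0.00161309,
        0.00031552]), 'tau': array([ 2.17920533e-03, -4.81065166e+01,  2.98815054e+01,  1.38657502e-02,
       -5.47642844e-05,  1.31483228e-05]), 'tcp_pos': array([0.18930494, 0.54253249, 0.23060942]), 'orientation': array([-2.31259940e-04,  1.67134661e-01,  9.85933818e-01, -6.77259861e-04]), 'wrist_force': array([0.42467568, 0.32164255, 0.19164255]), 'ft_torque': array([-0.00274357, -0.00672759,  0.00210711]), 'grip_force': 0.0, 'finger_gap': 0.08554748054551982}
```

View pics/scene0.png

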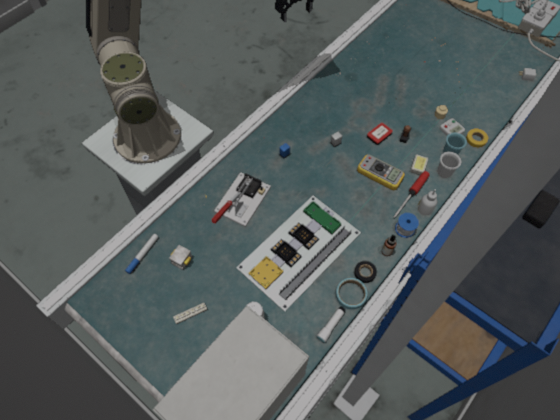

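View pics/side0.png

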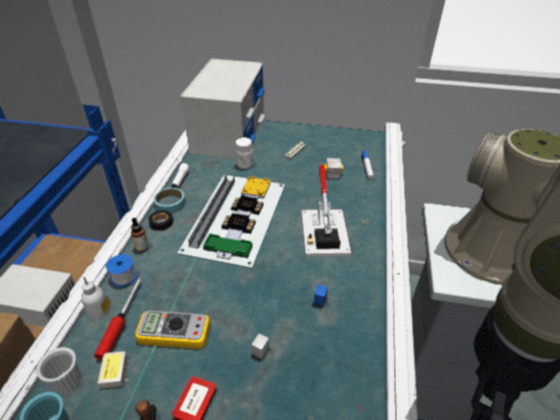

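The scene shows the cradle at (266,272), sockets at (286,252) and (302,235), and the trough at (323,217). The parts are blue (285,151), grey (336,138), transformer (181,256) and strip (190,313).

```bash
cat > h.py <<'E'
import numpy as np, cv2
from workcell import telemetry, imaging
from scipy.spatial.transform import Rotation as R
def ray(p,u,v):
    K,T=p["camera_matrix"],p["pose"]
    d=T[:3,:3]@np.array([(u-K[0,2])/K[0,0],-(v-K[1,2])/K[1,1],-1]); return T[:3,3],d
def unproj(p,u,v,z):
    o,d=ray(p,u,v); return o+d*(z-o[2])/d[2]
def tcp():
    s=telemetry.get_state(); q=s["orientation"]; return s["tcp_pos"],R.from_quat([q[1],q[2],q[3],q[0]]),s
def go(x,y,z,ydir=None):
    """shift mm in tool axes to a world point, turn (rotvec tool) to point down with tool y along ydir angle"""
    p,r,s=tcp(); d=r.inv().apply(np.array([x,y,z])-p)*1000
    c=r.as_matrix()[:,1]; a0=np.arctan2(c[1],c[0]); out=[]
    if ydir is None: ydir=a0
    for k in (-1,0,1):
        a=ydir+k*np.pi; yv=np.array([np.cos(a),np.sin(a),0]); zv=np.array([0,0,-1.]); xv=np.cross(yv,zv)
        rv=(r.inv()*R.from_matrix(np.c_[xv,yv,zv])).as_rotvec(); out.append(rv)
    rv=min(out,key=np.linalg.norm)
    print("pos",p.round(4),"shift",d.round(1),"turn",rv.round(3),"j6",s["joint_pos"][5].round(2),"gap",s["finger_gap"].round(4),"t",s["clock"])
def snap(name,f,crop=None,sc=1):
    p=imaging.camera_params(name); im=imaging.read_camera(name)[:,:,::-1]
    np.savez(f"pics/{f}.npz",K=p["camera_matrix"],T=p["pose"]); full=im.copy(); cv2.imwrite(f"pics/{f}_full.png",full)
    if crop: x0,y0,x1,y1=crop; im=im[y0:y1,x0:x1]
    cv2.imwrite(f"pics/{f}.png",cv2.resize(im,None,fx=sc,fy=sc,interpolation=cv2.INTER_CUBIC)); return p
def load(f):
    z=np.load(f"pics/{f}.npz"); return dict(camera_matrix=z["K"],pose=z["T"])
E
python3 - <<'E'
from h import *
p=imaging.camera_params("scene"); q=imaging.camera_params("side")
for n,a,b,z in [("cradle",(266,272),(257,186),.02),("sA",(286,252),(248,203),.02),("sB",(302,235),(240,222),.02),("trough",(323,217),(228,246),.02),("blue",(285,151),(320,295),.02),("grey",(336,138),(260,346),.02),("trafo",(181,256),(334,167),.02),("strip",(190,313),(295,150),.01),("bottle",(255,310),(244,152),.05),("meter",(381,172),(173,329),.02)]:
    print(n,unproj(p,*a,z).round(3),unproj(q,*b,z).round(3))
im=cv2.imread("pics/scene0.png")[120:340,110:400]
cv2.imwrite("pics/c1.png",cv2.resize(im,None,fx=2.7,fy=2.7,interpolation=cv2.INTER_CUBIC))
E
```

```text
cradle [ 0.629 -0.124  0.02 ] [ 0.621 -0.115  0.02 ]
sA [ 0.633 -0.04   0.02 ] [ 0.628 -0.036  0.02 ]
sB [0.634 0.032 0.02 ] [0.63  0.042 0.02 ]
trough [0.644 0.12  0.02 ] [0.636 0.132 0.02 ]
blue [0.401 0.235 0.02 ] [0.4   0.236 0.02 ]
grey [0.496 0.384 0.02 ] [0.5  0.38 0.02]
trafo [ 0.411 -0.243  0.02 ] [ 0.413 -0.252  0.02 ]
strip [ 0.546 -0.345  0.01 ] [ 0.547 -0.338  0.01 ]
bottle [ 0.686 -0.234  0.05 ] [ 0.689 -0.235  0.05 ]
meter [0.685 0.367 0.02 ] [0.68  0.377 0.02 ]
```

View pics/c1.png

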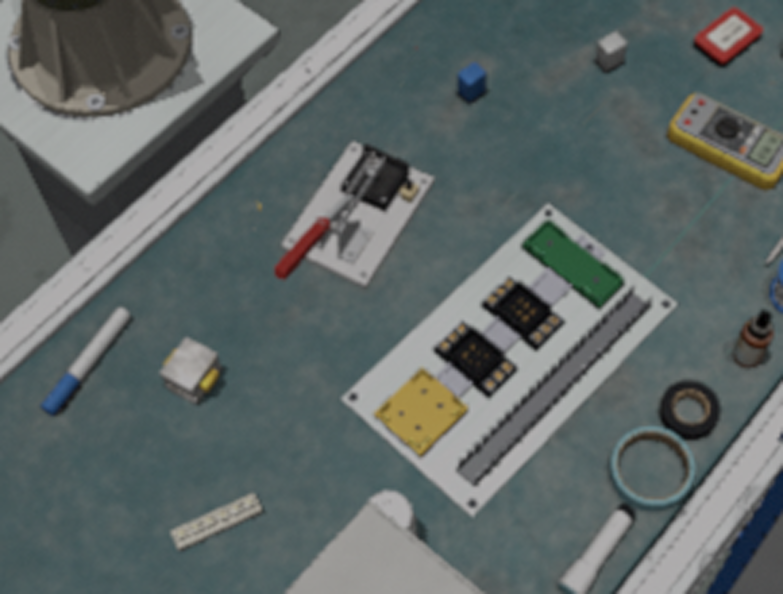

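```bash
python3 -c "
from h import *
go(.45,.31,.2)
q=load if 0 else imaging.camera_params('side')
for a in [(190,152),(238,157),(263,125)]: print(unproj(q,*a,0).round(3))
for a in [(321,172),(322,205)]: print('lever',unproj(q,*a,0.05).round(3))"
```

```text
Traceback (most recent call last):
  File "h.py", line 20, in go
    print("pos",p.round(4),"shift",d.round(1),"turn",rv.round(3),"j6",s["joint_pos"][5].round(2),"gap",s["finger_gap"].round(4),"t",s["clock"])
                                                                                                       ^^^^^^^^^^^^^^^^^^^^^
AttributeError: 'float' object has no attribute 'round'
```

```bash
sed -i 's/s\["finger_gap"\].round(4)/round(s["finger_gap"],4)/' h.py; python3 -c "
from h import *
go(.45,.31,.2)
q=imaging.camera_params('side')
for a in [(190,152),(238,157),(263,125)]: print(unproj(q,*a,0).round(3))
for a in [(321,172),(322,205)]: print('lever',unproj(q,*a,0.05).round(3))"
```

```text
pos [0.1893 0.5425 0.2306] shift [-322.8 -133.6   30.7] turn [-0.001 -0.    -0.   ] j6 1.43 gap 0.0855 t 0.15
[ 0.884 -0.276  0.   ]
[ 0.722 -0.277  0.   ]
[ 0.688 -0.494  0.   ]
lever [ 0.446 -0.177  0.05 ]
lever [ 0.427 -0.031  0.05 ]
```

Emit:
step_arm([
  [[-40,-17,4],[0,0,0],85],
  [[-80,-33,8],[0,0,0],85],
  [[-120,-50,12],[0,0,0],85],
  [[-160,-66,16],[0,0,0],85],
  [[-200,-83,19],[0,0,0],85],
  [[-238,-99,23],[0,0,0],85],
  [[-276,-115,27],[0,0,0],85],
  [[-312,-130,30],[0,0,0],85],
])

```text
clock: 0.82
tcp_pos: [0.4377, 0.3197, 0.2014]
orientation: [-0.0, 0.167, 0.986, -0.0]
wrist_force: [1.0, 1.1, -0.3]
finger_gap: 0.0852
grip_force: 0.0
```

Emit:
step_arm([
  [[-8,-3,0],[0,0,0],85],
  [[-8,-3,0],[0,0,0],85],
  [[-8,-3,0],[0,0,0],85],
])

```text
clock: 1.07
tcp_pos: [0.4433, 0.3155, 0.2014]
orientation: [-0.001, 0.168, 0.986, -0.0]
wrist_force: [0.1, 0.7, -0.7]
finger_gap: 0.0849
grip_force: 0.0
```

```bash
python3 -c "
from h import *
snap('wrist','w1',None,1.4); go(.5,.382,.15)"
```

```text
pos [0.4426 0.3162 0.2016] shift [-32.5  81.   51.6] turn [-0.    -0.001 -0.   ] j6 0.81 gap 0.0849 t 1.1167
```

View pics/w1.png

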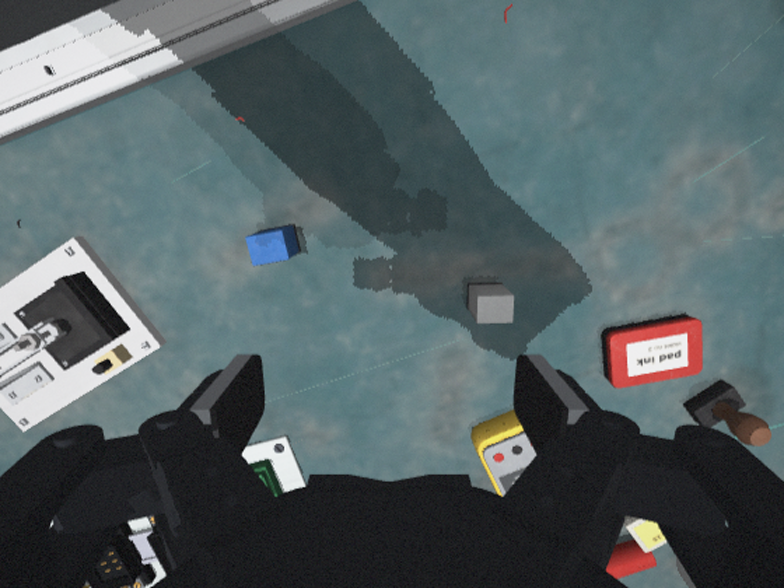

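The wrist view shows the blue relay top at about (272,246) and the grey one at about (494,306), in the 1.4x image.

```bash
cat >> h.py <<'E'
def topface(f,uv,z,tol=12,box=None):
    im=cv2.imread(f"pics/{f}_full.png"); p=load(f)
    m=np.zeros((im.shape[0]+2,im.shape[1]+2),np.uint8)
    cv2.floodFill(cv2.GaussianBlur(im,(3,3),0),m,(int(uv[0]),int(uv[1])),0,(tol,)*3,(tol,)*3,4|cv2.FLOODFILL_FIXED_RANGE|cv2.FLOODFILL_MASK_ONLY|(255<<8))
    m=m[1:-1,1:-1]; c=max(cv2.findContours(m,0,2)[0],key=cv2.contourArea)[:,0]
    w=np.array([unproj(p,u,v,z)[:2] for u,v in c])*1000
    (cx,cy),(a,b),ang=cv2.minAreaRect(w.astype(np.float32))
    if a<b: a,b,ang=b,a,ang+90
    print(f,"centre",round(cx,1),round(cy,1),"long",round(a,1),"short",round(b,1),"long-axis angle",round(ang%180,1),"px",len(c),c.min(0),c.max(0))
    return cx,cy,ang
E
python3 -c "
from h import *
for t in (10,16,24):
  topface('w1',(272/1.4,249/1.4),.04,t); topface('w1',(494/1.4,308/1.4),.04,t)"
```

```text
w1 centre 397.3 237.3 long 25.3 short 19.1 long-axis angle 81.0 px 42 [177 169] [204 188]
w1 centre 497.2 381.5 long 25.2 short 18.8 long-axis angle 70.7 px 8 [342 212] [365 229]
w1 centre 397.3 237.2 long 25.7 short 19.3 long-axis angle 80.2 px 43 [176 169] [204 188]
w1 centre 497.1 381.2 long 25.6 short 20.0 long-axis angle 73.5 px 12 [341 211] [365 229]
w1 centre 397.3 237.2 long 26.2 short 20.0 long-axis angle 80.2 px 37 [176 166] [204 188]
w1 centre 496.6 381.5 long 26.8 short 19.9 long-axis angle 70.7 px 13 [341 211] [366 229]
```

```bash
python3 -c "
from h import *
go(.497,.3815,.014,np.deg2rad(72))"
```

```text
pos [0.4426 0.3162 0.2016] shift [-30.   79.6 187.6] turn [-0.    -0.001 -0.022] j6 0.81 gap 0.0849 t 1.1167
```

Emit:
step_arm([
  [[-10,27,25],[0,0,-0.02],70],
  [[-20,54,50],[0,0,-0.02],70],
  [[-30,79.5,80],[0,0,-0.02],70],
  [[-30,79.5,110],[0,0,-0.02],70],
  [[-30,79.5,140],[0,0,-0.02],70],
  [[-30,79.5,170],[0,0,-0.02],70],
  [[-30,79.5,187],[0,0,-0.02],70],
  [[-30,79.5,187],[0,0,-0.02],70],
])

```text
clock: 1.78
tcp_pos: [0.4929, 0.381, 0.0102]
orientation: [-0.003, 0.156, 0.988, -0.003]
wrist_force: [-0.9, -0.4, -0.7]
finger_gap: 0.07
grip_force: 0.0
```

```bash
python3 -c "
from h import *
go(.497,.3815,.014,np.deg2rad(72))
snap('wrist','w2',None,1.2)"
```

```text
pos [0.4929 0.381  0.0102] shift [-3.7  1.7 -3.9] turn [-0.006 -0.006  0.002] j6 0.84 gap 0.07 t 1.7833
```

View pics/w2.png

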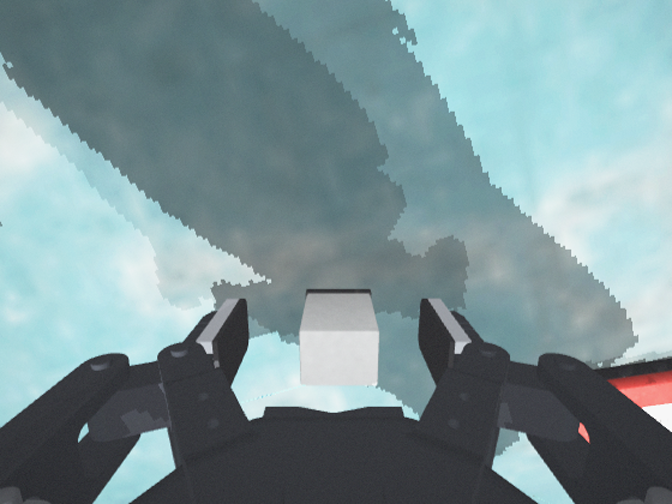

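Relay (340,335) is between the open pads at (235,335) and (440,335). I'll correct slightly and close.

Emit:
step_arm([
  [[-3,1,-3],[0,0,0],70],
  [[-3,1,-3],[0,0,0],20],
  [[-3,1,-3],[0,0,0],10],
  [[-3,1,-3],[0,0,0],10],
  [[-3,1,-3],[0,0,0],10],
  [[-3,1,-3],[0,0,0],10],
  [[-3,1,-3],[0,0,0],10],
], grip_force=40)

```text
clock: 2.42
tcp_pos: [0.5022, 0.3817, 0.0197]
orientation: [0.001, 0.157, 0.988, 0.001]
wrist_force: [0.1, 0.3, 4.6]
finger_gap: 0.0282
grip_force: 40.5
```

Emit:
step_arm([
  [[0,0,-30],[0,0,0],10],
  [[0,0,-60],[0,0,0],10],
  [[0,0,-90],[0,0,0],10],
  [[0,0,-120],[0,0,0],10],
  [[0,0,-150],[0,0,0],10],
  [[0,0,-190],[0,0,0],10],
])

```text
clock: 2.92
tcp_pos: [0.4998, 0.3802, 0.2077]
orientation: [-0.001, 0.157, 0.988, -0.001]
wrist_force: [0.2, -0.0, -0.7]
finger_gap: 0.0281
grip_force: 39.7
```

```bash
python3 -c "
from h import *
go(.58,.12,.2,np.deg2rad(-3.5))"
```

```text
pos [0.4998 0.3802 0.2077] shift [-157.1 -222.4    7.8] turn [-0.003 -0.     1.316] j6 0.84 gap 0.0281 t 2.9167
```

```bash
python3 -c "
from h import *
go(.6,-.12,.22,np.deg2rad(-3.5))"
```

```text
pos [0.4998 0.3802 0.2077] shift [-250.7 -444.3  -11.9] turn [-0.003 -0.     1.316] j6 0.84 gap 0.0281 t 2.9167
```

Emit:
step_arm([
  [[-19,-34,-1],[0,0,0.1],10],
  [[-38,-68,-2],[0,0,0.2],10],
  [[-57,-102,-3],[0,0,0.3],10],
  [[-76,-136,-4],[0,0,0.4],10],
  [[-95,-170,-5],[0,0,0.5],10],
  [[-114,-204,-6],[0,0,0.6],10],
  [[-133,-238,-7],[0,0,0.7],10],
  [[-152,-272,-8],[0,0,0.8],10],
])

```text
clock: 3.58
tcp_pos: [0.5609, 0.0734, 0.2163]
orientation: [0.0, 0.532, 0.847, 0.0]
wrist_force: [1.2, 0.3, -0.8]
finger_gap: 0.0284
grip_force: 39.8
```

```bash
python3 -c "
from h import *
go(.6,-.12,.22,np.deg2rad(-3.5))"
```

```text
pos [0.5609 0.0734 0.2163] shift [-191.1  -48.9   -3.7] turn [ 0.001 -0.     0.511] j6 1.11 gap 0.0284 t 3.5833
```

Emit:
step_arm([
  [[-38,-10,-1],[0,0,0.1],10],
  [[-76,-20,-2],[0,0,0.2],10],
  [[-114,-29,-3],[0,0,0.3],10],
  [[-152,-39,-4],[0,0,0.4],10],
  [[-190,-49,-4],[0,0,0.51],10],
  [[-190,-49,-4],[0,0,0.51],10],
  [[-190,-49,-4],[0,0,0.51],10],
  [[-190,-49,-4],[0,0,0.51],10],
])

```text
clock: 4.25
tcp_pos: [0.6, -0.117, 0.2196]
orientation: [-0.001, 0.726, 0.687, 0.0]
wrist_force: [-0.1, 0.4, -0.6]
finger_gap: 0.0279
grip_force: 39.8
```

```bash
python3 -c "
from h import *
snap('wrist','w3',None,1.4); go(.6,-.12,.22,np.deg2rad(-3.5))"
```

```text
pos [ 0.6001 -0.1161  0.2198] shift [-3.9  0.1 -0.2] turn [-0.001 -0.001  0.007] j6 1.3 gap 0.0279 t 4.3
```

View pics/w3.png

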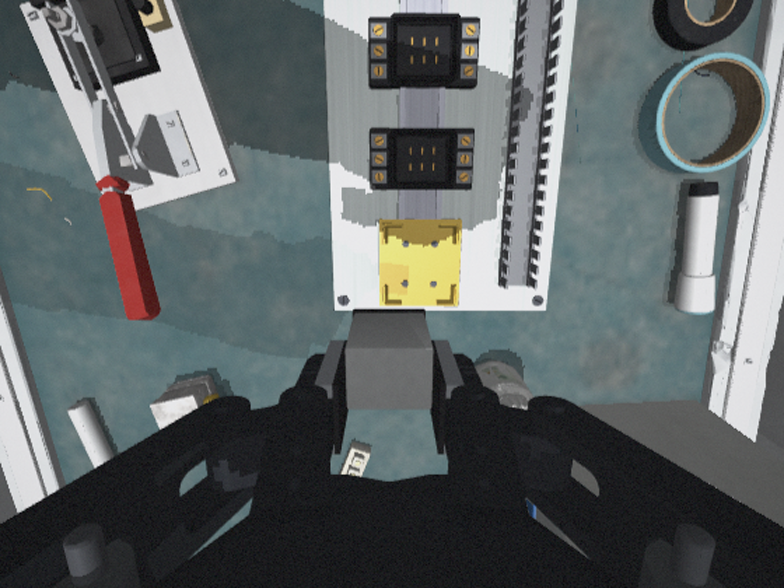

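The row is visible: cradle centre (420,262), near socket (422,158), far socket (426,52). I'll zoom in to get a precise measurement.

```bash
python3 -c "
from h import *
im=cv2.imread('pics/w3_full.png')[0:225,240:410]
cv2.imwrite('pics/c3.png',cv2.resize(im,None,fx=2.6,fy=2.6,interpolation=cv2.INTER_CUBIC))"
```

```text
(no output)
```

View pics/c3.png

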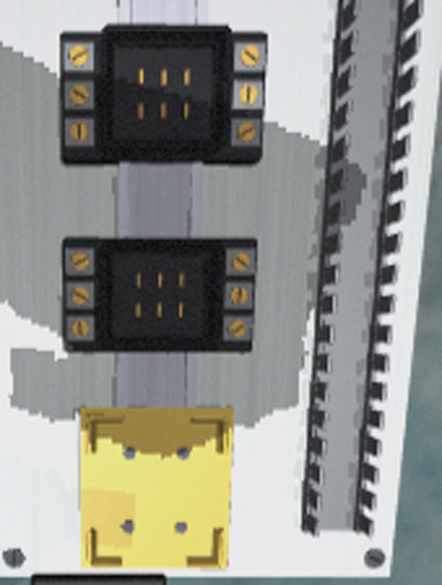

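```bash
python3 -c "
from h import *
p=load('w3')
for pl in (.0,.006):
  P={}
  for n,u,v,z in [('A',160,295,.014),('B',164,93,.014),('C',155,490,.012)]:
    P[n]=unproj(p,240+u/2.6,v/2.6,z+pl)*1000; print(n,P[n].round(1))
  print(np.linalg.norm(P['A']-P['B']),np.linalg.norm(P['A'][:2]-P['C'][:2]))
  d=P['B']-P['C']; print(np.degrees(np.arctan2(d[1],d[0])))
  u=d[:2]/np.linalg.norm(d[:2]); print('trough',P['C'][:2]+u*244)
"
```

```text
A [630.4 -37.8  14. ]
B [634.7  39.1  14. ]
C [ 625.4 -122.4   12. ]
77.07657207952063 84.77231844834557
86.70578466869743
trough [639.40067288 121.15587095]
A [630.  -38.1  20. ]
B [634.1  37.6  20. ]
C [ 625.  -121.2   18. ]
75.74702897860907 83.31687460315362
86.70670892446567
trough [639.01971899 122.37168968]
```

```bash
python3 -c "
from h import *
p=load('w3'); t,r,s=tcp()
for c in [(390,376.5),(347,345),(433,408)]:
  w=unproj(p,c[0]/1.4,c[1]/1.4,t[2]+.0203); print((r.inv().apply(w-t)*1000).round(1))
p2=load('w2')
go(.6342-.0003,.038-.0049,.12,np.deg2rad(-3.3))"
```

```text
[  4.1   0.1 -20.3]
[ 14.8 -13.2 -20.3]
[ -7.1  14.  -20.3]
pos [ 0.6001 -0.1161  0.2198] shift [150.8  25.8  99.9] turn [-0.001 -0.001  0.004] j6 1.3 gap 0.0279 t 4.3
```

Emit:
step_arm([
  [[38,6,0],[0,0,0.005],10],
  [[76,13,15],[0,0,0.005],10],
  [[114,20,40],[0,0,0.005],10],
  [[151,26,70],[0,0,0.005],10],
  [[151,26,100],[0,0,0.005],10],
  [[151,26,130],[0,0,0.005],10],
  [[151,26,130],[0,0,0.005],10],
  [[151,26,130],[0,0,0.005],10],
])

```text
clock: 4.97
tcp_pos: [0.6326, 0.0344, 0.0886]
orientation: [-0.002, 0.727, 0.687, -0.002]
wrist_force: [0.5, 0.2, -0.4]
finger_gap: 0.0278
grip_force: 39.8
```

Emit:
step_arm([
  [[0,0,0],[0,0,0],10],
  [[0,0,0],[0,0,0],10],
  [[0,0,0],[0,0,0],10],
])

```text
clock: 5.22
tcp_pos: [0.6365, 0.032, 0.0926]
orientation: [0.002, 0.728, 0.685, 0.002]
wrist_force: [0.2, 0.6, -0.4]
finger_gap: 0.028
grip_force: 39.8
```

```bash
python3 -c "
from h import *
go(.6342-.0003,.0335,.041,np.deg2rad(-3.3))"
```

```text
pos [0.6365 0.032  0.0926] shift [ 1.3 -2.9 51.6] turn [ 0.005 -0.    -0.003] j6 1.56 gap 0.028 t 5.2167
```

Emit:
step_arm([
  [[0,0,0],[0,0,0],10],
  [[0,0,20],[0,0,0],10],
  [[0,0,20],[0,0,0],10],
  [[0,0,20],[0,0,0],10],
  [[0,0,20],[0,0,0],10],
  [[0,0,20],[0,0,0],10],
])

```text
clock: 5.72
tcp_pos: [0.6353, 0.0323, 0.0707]
orientation: [0.0, 0.728, 0.685, 0.0]
wrist_force: [0.3, 0.3, -1.5]
finger_gap: 0.0283
grip_force: 39.8
```

Emit:
step_arm([
  [[0,0,10],[0,0,0],10],
  [[0,0,10],[0,0,0],10],
  [[0,0,10],[0,0,0],10],
  [[0,0,10],[0,0,0],10],
])

```text
clock: 6.05
tcp_pos: [0.6345, 0.0325, 0.0595]
orientation: [-0.0, 0.728, 0.686, -0.0]
wrist_force: [-0.5, 0.4, -1.5]
finger_gap: 0.0282
grip_force: 39.8
```

```bash
python3 -c "
from h import *
go(.6342-.0003,.0335,.041,np.deg2rad(-3.3))"
```

```text
pos [0.6345 0.0325 0.0595] shift [ 0.9 -0.7 18.5] turn [-0.001 -0.    -0.002] j6 1.56 gap 0.0282 t 6.05
```

Well aligned; I'll lower the last 20 mm gently and release.

Emit:
step_arm([
  [[1,0,5],[0,0,0],10],
  [[1,0,10],[0,0,0],10],
  [[1,0,15],[0,0,0],10],
  [[1,0,19],[0,0,0],10],
  [[1,0,20],[0,0,0],10],
  [[1,0,20],[0,0,0],10],
  [[1,0,20],[0,0,0],10],
])

```text
clock: 6.63
tcp_pos: [0.6348, 0.0335, 0.0396]
orientation: [-0.0, 0.728, 0.686, -0.0]
wrist_force: [1.0, 0.2, -0.3]
finger_gap: 0.0281
grip_force: 39.8
```

Emit:
step_arm([
  [[0,0,1],[0,0,0],10],
  [[0,0,2],[0,0,0],10],
  [[0,0,2],[0,0,0],10],
  [[0,0,2],[0,0,0],50],
  [[0,0,2],[0,0,0],50],
  [[0,0,2],[0,0,0],50],
  [[0,0,2],[0,0,0],50],
  [[0,0,2],[0,0,0],50],
])

```text
clock: 7.3
tcp_pos: [0.6349, 0.0335, 0.0379]
orientation: [0.0, 0.728, 0.686, 0.0]
wrist_force: [-0.1, -0.4, 0.3]
finger_gap: 0.0498
grip_force: 0.0
```

Emit:
step_arm([
  [[0,0,-15],[0,0,0],50],
  [[0,0,-45],[0,0,0],60],
  [[0,0,-80],[0,0,0],70],
  [[0,0,-120],[0,0,0],70],
  [[0,0,-150],[0,0,0],70],
  [[0,0,-150],[0,0,0],70],
])

```text
clock: 7.8
tcp_pos: [0.6386, 0.0333, 0.1959]
orientation: [0.005, 0.728, 0.686, 0.004]
wrist_force: [1.3, 0.1, 1.5]
finger_gap: 0.0699
grip_force: 0.0
```

```bash
python3 -c "
from h import *
go(.397,.2373,.12,np.deg2rad(80))
snap('wrist','w4',None,1)"
```

```text
pos [0.6386 0.0333 0.1959] shift [ 189.2 -254.3   72.7] turn [ 0.01   0.009 -1.456] j6 1.56 gap 0.0699 t 7.8
```

View pics/w4.png

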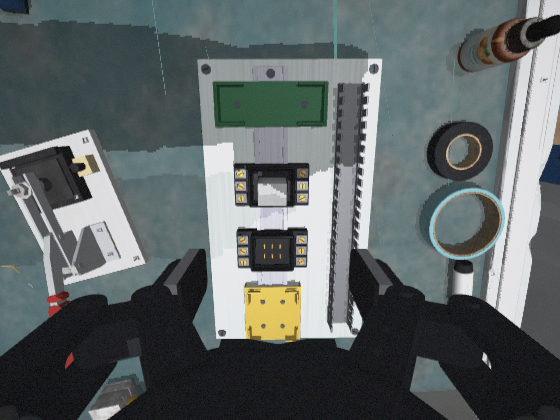

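The grey relay sits centred in the far socket (275,188), with the trough at (270,104). Next is blue.

Emit:
step_arm([
  [[16,-21,0],[0,0,-0.12],70],
  [[32,-42,0],[0,0,-0.24],70],
  [[48,-63,0],[0,0,-0.36],70],
  [[64,-84,0],[0,0,-0.48],70],
  [[80,-105,0],[0,0,-0.6],70],
  [[96,-126,0],[0,0,-0.72],70],
  [[112,-147,5],[0,0,-0.84],70],
  [[128,-168,10],[0,0,-0.96],70],
])

```text
clock: 8.52
tcp_pos: [0.4732, 0.1719, 0.1767]
orientation: [-0.0, 0.326, 0.945, -0.0]
wrist_force: [1.2, -0.5, 0.0]
finger_gap: 0.07
grip_force: 0.0
```

```bash
python3 -c "
from h import *
go(.397,.2373,.1,np.deg2rad(80))"
```

```text
pos [0.4732 0.1719 0.1767] shift [100.3   4.5  76.8] turn [-0.001 -0.001 -0.491] j6 0.85 gap 0.07 t 8.5167
```

Emit:
step_arm([
  [[25,1,15],[0,0,-0.12],70],
  [[50,2,30],[0,0,-0.24],70],
  [[75,3,50],[0,0,-0.36],70],
  [[98,4,77],[0,0,-0.49],70],
  [[98,4,77],[0,0,-0.49],70],
  [[98,4,77],[0,0,-0.49],70],
  [[98,4,77],[0,0,-0.49],70],
  [[98,4,77],[0,0,-0.49],70],
])

```text
clock: 9.18
tcp_pos: [0.402, 0.2354, 0.1015]
orientation: [0.001, 0.091, 0.996, 0.0]
wrist_force: [0.9, 0.3, 0.1]
finger_gap: 0.0698
grip_force: 0.0
```

Emit:
step_arm([
  [[0,0,0],[0,0,0],70],
  [[0,0,0],[0,0,0],70],
  [[0,0,0],[0,0,0],70],
  [[0,0,0],[0,0,0],70],
])

```text
clock: 9.52
tcp_pos: [0.4012, 0.2352, 0.1012]
orientation: [0.0, 0.091, 0.996, 0.0]
wrist_force: [-0.1, -0.8, 0.6]
finger_gap: 0.0698
grip_force: 0.0
```

```bash
python3 -c "
from h import *
go(.397,.2373,.018,np.deg2rad(80))"
```

```text
pos [0.4012 0.2352 0.1012] shift [ 4.5  1.2 83.2] turn [ 0.001  0.001 -0.007] j6 0.54 gap 0.0698 t 9.5167
```

Emit:
step_arm([
  [[4,1,25],[0,0,0],70],
  [[4,1,50],[0,0,0],70],
  [[4,1,70],[0,0,0],70],
  [[4,1,83],[0,0,0],70],
  [[4,1,83],[0,0,0],70],
  [[4,1,83],[0,0,0],70],
  [[4,1,83],[0,0,0],10],
  [[4,1,83],[0,0,0],10],
])

```text
clock: 10.18
tcp_pos: [0.3979, 0.2375, 0.019]
orientation: [0.001, 0.09, 0.996, 0.001]
wrist_force: [0.4, -0.6, -1.1]
finger_gap: 0.0473
grip_force: 0.0
```

Emit:
step_arm([
  [[0,0,0],[0,0,0],10],
  [[0,0,0],[0,0,0],10],
  [[0,0,0],[0,0,0],10],
  [[0,0,0],[0,0,0],10],
])

```text
clock: 10.52
tcp_pos: [0.3979, 0.2375, 0.019]
orientation: [0.001, 0.09, 0.996, 0.001]
wrist_force: [-0.5, 0.2, 6.1]
finger_gap: 0.0282
grip_force: 40.1
```

```bash
python3 -c "
from h import *
go(.397,.2373,.018,np.deg2rad(80))"
```

```text
pos [0.3979 0.2375 0.019 ] shift [ 0.8 -0.3  1. ] turn [ 0.001  0.002 -0.006] j6 0.55 gap 0.0282 t 10.5167
```

Emit:
step_arm([
  [[0,0,-25],[0,0,0],10],
  [[0,0,-60],[0,0,0],10],
  [[-10,-10,-100],[0,0,0.1],10],
  [[-25,-40,-135],[0,0,0.2],10],
  [[-40,-75,-150],[0,0,0.3],10],
  [[-60,-105,-150],[0,0,0.42],10],
  [[-80,-135,-150],[0,0,0.54],10],
  [[-100,-165,-150],[0,0,0.66],10],
])

```text
clock: 11.18
tcp_pos: [0.4663, 0.0551, 0.169]
orientation: [0.001, 0.411, 0.912, 0.001]
wrist_force: [0.2, 1.4, -1.0]
finger_gap: 0.0277
grip_force: 39.7
```

```bash
python3 -c "
from h import *
go(.630,-.0388,.1,np.deg2rad(-3.3))"
```

```text
pos [0.4663 0.0551 0.169 ] shift [-178.7   60.3   69.4] turn [0.002 0.001 0.782] j6 0.79 gap 0.0277 t 11.1833
```

Emit:
step_arm([
  [[-25,8,0],[0,0,0.11],10],
  [[-50,17,0],[0,0,0.22],10],
  [[-75,25,0],[0,0,0.33],10],
  [[-100,33,0],[0,0,0.44],10],
  [[-125,42,10],[0,0,0.55],10],
  [[-150,50,25],[0,0,0.66],10],
  [[-178,60,45],[0,0,0.78],10],
  [[-178,60,65],[0,0,0.78],10],
])

```text
clock: 11.85
tcp_pos: [0.6341, -0.039, 0.1021]
orientation: [0.003, 0.727, 0.686, 0.001]
wrist_force: [0.8, -0.1, -0.2]
finger_gap: 0.0281
grip_force: 39.9
```

Emit:
step_arm([
  [[0,0,0],[0,0,0],10],
  [[0,0,0],[0,0,0],10],
  [[0,0,0],[0,0,0],10],
  [[0,0,0],[0,0,0],10],
  [[0,0,0],[0,0,0],10],
  [[0,0,0],[0,0,0],10],
  [[0,0,0],[0,0,0],10],
])

```text
clock: 12.43
tcp_pos: [0.6292, -0.0356, 0.104]
orientation: [0.001, 0.724, 0.689, 0.001]
wrist_force: [-0.2, -0.2, -0.9]
finger_gap: 0.0277
grip_force: 39.8
```

```bash
python3 -c "
from h import *
go(.630,-.0388,.055,np.deg2rad(-3.3))"
```

```text
pos [ 0.6292 -0.0356  0.104 ] shift [-3.1  0.9 49. ] turn [0.002 0.    0.008] j6 1.44 gap 0.0277 t 12.4333
```

Emit:
step_arm([
  [[-3,1,15],[0,0,0.005],10],
  [[-3,1,30],[0,0,0.005],10],
  [[-3,1,42],[0,0,0.005],10],
  [[-3,1,48],[0,0,0.005],10],
  [[-3,1,48],[0,0,0.005],10],
  [[-3,1,48],[0,0,0.005],10],
])

```text
clock: 12.93
tcp_pos: [0.6297, -0.0388, 0.055]
orientation: [-0.0, 0.726, 0.687, -0.0]
wrist_force: [0.2, 0.4, -0.7]
finger_gap: 0.0282
grip_force: 39.8
```

Emit:
step_arm([
  [[0,0,5],[0,0,0],10],
  [[0,0,10],[0,0,0],10],
  [[0,0,14],[0,0,0],10],
  [[0,0,17],[0,0,0],10],
  [[0,0,18],[0,0,0],10],
  [[0,0,18],[0,0,0],10],
  [[0,0,18],[0,0,0],10],
  [[0,0,18],[0,0,0],10],
])

```text
clock: 13.6
tcp_pos: [0.6297, -0.0389, 0.037]
orientation: [0.0, 0.726, 0.687, 0.0]
wrist_force: [-1.5, -0.3, 4.1]
finger_gap: 0.0284
grip_force: 40.2
```

Emit:
step_arm([
  [[0,0,0],[0,0,0],50],
  [[0,0,0],[0,0,0],50],
  [[0,0,0],[0,0,0],50],
  [[0,0,-15],[0,0,0],50],
  [[0,0,-40],[0,0,0],60],
  [[0,0,-75],[0,0,0],70],
  [[0,0,-110],[0,0,0],85],
  [[0,0,-140],[0,0,0],85],
])

```text
clock: 14.27
tcp_pos: [0.6299, -0.0389, 0.1788]
orientation: [0.0, 0.726, 0.687, 0.0]
wrist_force: [0.8, -0.9, 0.5]
finger_gap: 0.0849
grip_force: 0.0
```

```bash
python3 -c "
from h import *
snap('scene','s2'); go(.48,-.24,.18,np.deg2rad(86.7))"
```

```text
pos [ 0.6329 -0.0395  0.1856] shift [-208.6 -141.7    4.4] turn [ 0.007  0.009 -1.568] j6 1.44 gap 0.0854 t 14.3167
```

Emit:
step_arm([
  [[-18,-12,0],[0,0,-0.12],85],
  [[-36,-24,0],[0,0,-0.24],85],
  [[-54,-36,0],[0,0,-0.36],85],
  [[-72,-48,0],[0,0,-0.48],85],
  [[-90,-60,0],[0,0,-0.6],85],
  [[-108,-72,0],[0,0,-0.72],85],
  [[-126,-84,0],[0,0,-0.84],85],
  [[-144,-96,0],[0,0,-0.96],85],
])

```text
clock: 14.98
tcp_pos: [0.5253, -0.1782, 0.1765]
orientation: [0.0, 0.324, 0.946, 0.0]
wrist_force: [0.5, -0.1, -0.5]
finger_gap: 0.0852
grip_force: 0.0
```

```bash
python3 -c "
from h import *
go(.48,-.24,.18,np.deg2rad(86.7))"
```

```text
pos [ 0.5253 -0.1782  0.1765] shift [ -2.1 -76.6  -3.5] turn [ 0.    -0.    -0.602] j6 0.19 gap 0.0852 t 14.9833
```

Emit:
step_arm([
  [[0,-20,-1],[0,0,-0.12],85],
  [[0,-40,-2],[0,0,-0.24],85],
  [[-1,-60,-3],[0,0,-0.36],85],
  [[-2,-76,-3],[0,0,-0.48],85],
  [[-2,-76,-3],[0,0,-0.6],85],
  [[-2,-76,-3],[0,0,-0.6],85],
  [[-2,-76,-3],[0,0,-0.6],85],
  [[-2,-76,-3],[0,0,-0.6],85],
])

```text
clock: 15.65
tcp_pos: [0.4807, -0.2381, 0.1796]
orientation: [-0.0, 0.034, 0.999, 0.0]
wrist_force: [-0.9, -0.1, 0.4]
finger_gap: 0.0852
grip_force: 0.0
```

Emit:
step_arm([
  [[0,0,0],[0,0,0],85],
  [[0,0,0],[0,0,0],85],
  [[0,0,0],[0,0,0],85],
  [[0,0,0],[0,0,0],85],
])

```text
clock: 15.98
tcp_pos: [0.4808, -0.2381, 0.1797]
orientation: [0.0, 0.033, 0.999, 0.0]
wrist_force: [0.4, -1.0, -0.5]
finger_gap: 0.085
grip_force: 0.0
```

```bash
python3 -c "
from h import *
snap('wrist','w5',None,1.4); go(.48,-.24,.18,np.deg2rad(86.7))"
```

```text
pos [ 0.4807 -0.2382  0.1797] shift [ 0.6 -1.9 -0.3] turn [ 0.     0.    -0.008] j6 -0.54 gap 0.0855 t 16.0333
```

View pics/w5.png

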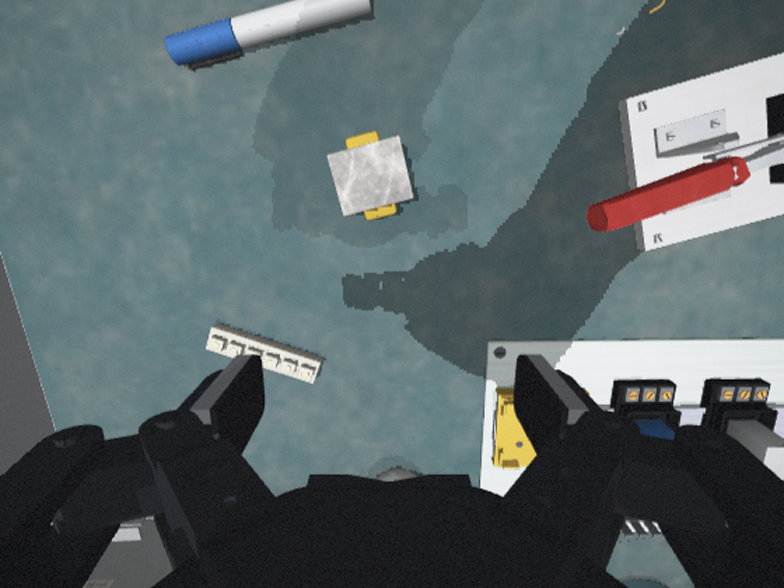

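Transformer top corners are (328,155), (401,136), (413,199) and (344,215). The yellow winding sticks out up and down the image, and the strip runs from (208,345) to (318,372).

```bash
python3 -c "
from h import *
p=load('w5')
def f(C,z):
  w=np.array([unproj(p,u/1.4,v/1.4,z)[:2] for u,v in C],np.float32)*1000
  print(w.round(0).tolist()); print(w.mean(0).round(1), [round(float(x),1) for x in np.linalg.norm(np.roll(w,-1,0)-w,axis=1)], [round(float(np.degrees(np.arctan2(*(b-a)[::-1]))),1) for a,b in zip(w,np.roll(w,-1,0))])
f([(328,155),(401,136),(413,199),(344,215)],.042)
f([(212,330),(322,362),(314,383),(206,347)],.02)
topface('w5',(370/1.4,175/1.4),.042,40)
p=imaging.camera_params('wrist')
"
```

```text
[[398.0, -271.0], [390.0, -224.0], [429.0, -219.0], [436.0, -264.0]]
[ 413.2 -244.7] [47.6, 39.5, 46.4, 38.6] [100.0, 8.1, -80.9, -170.1]
[[517.0, -375.0], [549.0, -295.0], [567.0, -303.0], [531.0, -382.0]]
[ 541.1 -338.8] [86.9, 19.3, 87.4, 15.2] [68.5, -25.2, -114.2, 152.4]
w5 centre 412.6 -245.6 long 47.3 short 39.5 long-axis angle 100.3 px 97 [234  97] [294 153]
```

```bash
python3 -c "
from h import *
go(.413,-.245,.085,np.deg2rad(99.5))"
```

```text
pos [ 0.4807 -0.2382  0.1797] shift [ 67.1 -11.3  94.7] turn [ 0.     0.    -0.232] j6 -0.54 gap 0.0855 t 16.0333
```

Emit:
step_arm([
  [[20,-3,25],[0,0,-0.1],85],
  [[40,-6,50],[0,0,-0.2],85],
  [[60,-10,75],[0,0,-0.23],85],
  [[67,-11,95],[0,0,-0.23],85],
  [[67,-11,95],[0,0,-0.23],85],
  [[67,-11,95],[0,0,-0.23],85],
  [[67,-11,95],[0,0,-0.23],85],
  [[67,-11,95],[0,0,-0.23],85],
])

```text
clock: 16.7
tcp_pos: [0.4149, -0.246, 0.0864]
orientation: [0.001, -0.082, 0.997, -0.001]
wrist_force: [0.6, -0.1, 0.4]
finger_gap: 0.0848
grip_force: 0.0
```

Emit:
step_arm([
  [[0,0,0],[0,0,0],85],
  [[0,0,0],[0,0,0],85],
  [[0,0,0],[0,0,0],85],
])

```text
clock: 16.95
tcp_pos: [0.4138, -0.2452, 0.0854]
orientation: [0.001, -0.082, 0.997, -0.0]
wrist_force: [-0.3, 0.2, 1.1]
finger_gap: 0.085
grip_force: 0.0
```

```bash
python3 -c "
from h import *
go(.413,-.245,.015,np.deg2rad(99.5))"
```

```text
pos [ 0.4138 -0.2452  0.0854] shift [ 0.8  0.4 70.4] turn [-0.001  0.001 -0.001] j6 -0.87 gap 0.085 t 16.95
```

Emit:
step_arm([
  [[0,0,25],[0,0,0],85],
  [[0,0,50],[0,0,0],85],
  [[0,0,65],[0,0,0],85],
  [[0,0,70],[0,0,0],85],
  [[0,0,70],[0,0,0],85],
  [[0,0,70],[0,0,0],40],
  [[0,0,70],[0,0,0],35],
  [[0,0,70],[0,0,0],35],
], grip_force=70)

```text
clock: 17.62
tcp_pos: [0.4139, -0.2457, 0.0159]
orientation: [0.001, -0.082, 0.997, -0.001]
wrist_force: [-0.4, 1.0, 0.2]
finger_gap: 0.051
grip_force: 0.0
```

Emit:
step_arm([
  [[0,0,0],[0,0,0],35],
  [[0,0,0],[0,0,0],35],
  [[0,0,0],[0,0,0],35],
  [[0,0,0],[0,0,0],35],
])

```text
clock: 17.95
tcp_pos: [0.4141, -0.2457, 0.0163]
orientation: [0.001, -0.082, 0.997, -0.001]
wrist_force: [0.4, 0.9, 4.6]
finger_gap: 0.0468
grip_force: 71.9
```

Emit:
step_arm([
  [[0,0,-20],[0,0,0],35],
  [[0,0,-50],[0,0,0],35],
  [[0,0,-85],[0,0,0],35],
  [[0,0,-120],[0,0,0],35],
  [[0,0,-145],[0,0,0],35],
  [[0,0,-145],[0,0,0],35],
  [[0,0,-145],[0,0,0],35],
])

```text
clock: 18.53
tcp_pos: [0.4141, -0.2459, 0.1617]
orientation: [0.002, -0.082, 0.997, -0.002]
wrist_force: [-0.5, 0.4, -2.5]
finger_gap: 0.0466
grip_force: 72.8
```

```bash
python3 -c "
from h import *
go(.6251,-.1216,.15,np.deg2rad(86.7))"
```

```text
pos [ 0.4141 -0.2459  0.1617] shift [-228.4   88.1   12.2] turn [-0.003  0.004  0.222] j6 -0.87 gap 0.0466 t 18.5333
```

Emit:
step_arm([
  [[-35,13,0],[0,0,0.05],35],
  [[-70,26,0],[0,0,0.1],35],
  [[-105,40,0],[0,0,0.15],35],
  [[-140,54,0],[0,0,0.2],35],
  [[-175,68,5],[0,0,0.22],35],
  [[-205,79,20],[0,0,0.22],35],
  [[-229,88,40],[0,0,0.22],35],
  [[-229,88,60],[0,0,0.22],35],
])

```text
clock: 19.2
tcp_pos: [0.628, -0.1178, 0.0971]
orientation: [0.001, 0.026, 1.0, 0.001]
wrist_force: [0.7, -0.6, -1.8]
finger_gap: 0.0468
grip_force: 72.6
```

Emit:
step_arm([
  [[0,0,0],[0,0,0],35],
  [[0,0,0],[0,0,0],35],
  [[0,0,0],[0,0,0],35],
  [[0,0,0],[0,0,0],35],
  [[0,0,0],[0,0,0],35],
  [[0,0,0],[0,0,0],35],
  [[0,0,0],[0,0,0],35],
  [[0,0,0],[0,0,0],35],
])

```text
clock: 19.87
tcp_pos: [0.6247, -0.1211, 0.1005]
orientation: [0.001, 0.028, 1.0, -0.0]
wrist_force: [-0.3, 0.8, -2.0]
finger_gap: 0.0465
grip_force: 72.6
```

```bash
python3 -c "
from h import *
go(.626,-.1216,.05,np.deg2rad(86.7))"
```

```text
pos [ 0.6247 -0.1211  0.1005] shift [-1.3 -0.4 50.5] turn [-0.     0.001  0.001] j6 -0.26 gap 0.0465 t 19.8667
```

Emit:
step_arm([
  [[-1,0,15],[0,0,0],35],
  [[-1,0,30],[0,0,0],35],
  [[-1,0,43],[0,0,0],35],
  [[-1,0,50],[0,0,0],35],
  [[-1,0,50],[0,0,0],35],
  [[-1,0,50],[0,0,0],35],
  [[-1,0,50],[0,0,0],35],
])

```text
clock: 20.45
tcp_pos: [0.6262, -0.121, 0.0507]
orientation: [0.001, 0.028, 1.0, -0.0]
wrist_force: [-0.4, 0.7, -1.4]
finger_gap: 0.0467
grip_force: 72.7
```

Emit:
step_arm([
  [[0,0,5],[0,0,0],35],
  [[0,0,10],[0,0,0],35],
  [[0,0,14],[0,0,0],35],
  [[0,0,16],[0,0,0],35],
  [[0,0,17],[0,0,0],35],
  [[0,0,17],[0,0,0],35],
  [[0,0,17],[0,0,0],35],
])

```text
clock: 21.03
tcp_pos: [0.6256, -0.1208, 0.0328]
orientation: [0.0, 0.028, 1.0, 0.0]
wrist_force: [-0.8, -1.2, -0.7]
finger_gap: 0.0469
grip_force: 72.7
```

Emit:
step_arm([
  [[0,0,1],[0,0,0],35],
  [[0,0,1.5],[0,0,0],35],
  [[0,0,1.5],[0,0,0],60],
  [[0,0,1.5],[0,0,0],62],
  [[0,0,1.5],[0,0,0],62],
  [[0,0,1.5],[0,0,0],62],
])

```text
clock: 21.53
tcp_pos: [0.6257, -0.1208, 0.0313]
orientation: [0.0, 0.028, 1.0, -0.0]
wrist_force: [0.3, -0.5, 0.5]
finger_gap: 0.0621
grip_force: 0.0
```

Emit:
step_arm([
  [[0,0,-15],[0,0,0],62],
  [[0,0,-40],[0,0,0],62],
  [[0,0,-75],[0,0,0],62],
  [[0,0,-110],[0,0,0],62],
  [[0,0,-140],[0,0,0],62],
  [[0,0,-140],[0,0,0],62],
])

```text
clock: 22.03
tcp_pos: [0.6291, -0.1219, 0.1789]
orientation: [0.006, 0.028, 1.0, -0.002]
wrist_force: [0.7, -0.5, 1.2]
finger_gap: 0.0617
grip_force: 0.0
```

```bash
python3 -c "
from h import *
go(.60,-.355,.17,np.deg2rad(-23))
go(.60,-.335,.17,np.deg2rad(67))"
```

```text
pos [ 0.6291 -0.1219  0.1789] shift [  16.2 -234.3    9.4] turn [-0.009  0.008 -1.225] j6 -0.26 gap 0.0617 t 22.0333
pos [ 0.6291 -0.1219  0.1789] shift [  17.3 -214.4    9.3] turn [-0.001  0.012  0.346] j6 -0.26 gap 0.0617 t 22.0333
```

```bash
python3 -c "
from h import *
go(.57,-.27,.16,np.deg2rad(156.5))"
```

```text
pos [ 0.6291 -0.1219  0.1789] shift [  51.  -151.1   18.8] turn [-0.009  0.008 -1.216] j6 -0.26 gap 0.0617 t 22.0333
```

Emit:
step_arm([
  [[5,-18,0],[0,0,-0.12],62],
  [[11,-36,0],[0,0,-0.24],62],
  [[17,-54,0],[0,0,-0.36],62],
  [[23,-72,0],[0,0,-0.48],62],
  [[29,-90,0],[0,0,-0.6],62],
  [[35,-108,0],[0,0,-0.72],62],
  [[41,-126,4],[0,0,-0.84],62],
  [[48,-142,8],[0,0,-0.96],62],
])

```text
clock: 22.7
tcp_pos: [0.5696, -0.2611, 0.1631]
orientation: [0.0, -0.439, 0.898, -0.0]
wrist_force: [0.2, -0.4, -0.9]
finger_gap: 0.0622
grip_force: 0.0
```

```bash
python3 -c "
from h import *
go(.57,-.27,.16,np.deg2rad(156.5))"
```

```text
pos [ 0.5696 -0.2611  0.1631] shift [ 6.8 -5.8  3.1] turn [-0.001  0.    -0.251] j6 -1.47 gap 0.0622 t 22.7
```

Emit:
step_arm([
  [[7,-6,3],[0,0,-0.12],62],
  [[7,-6,3],[0,0,-0.25],62],
  [[7,-6,3],[0,0,-0.25],62],
  [[7,-6,3],[0,0,-0.25],62],
  [[7,-6,3],[0,0,-0.25],62],
  [[7,-6,3],[0,0,-0.25],62],
  [[7,-6,3],[0,0,-0.25],62],
])

```text
clock: 23.28
tcp_pos: [0.5703, -0.2687, 0.1604]
orientation: [0.0, -0.545, 0.838, -0.0]
wrist_force: [0.3, -0.0, 0.1]
finger_gap: 0.062
grip_force: 0.0
```

```bash
python3 -c "
from h import *
snap('wrist','w6',None,1.4); go(.57,-.27,.16,np.deg2rad(156.5))"
```

```text
pos [ 0.5703 -0.2687  0.1604] shift [ 1.3 -0.2  0.4] turn [-0.     0.    -0.007] j6 -1.72 gap 0.0618 t 23.3333
```

View pics/w6.png

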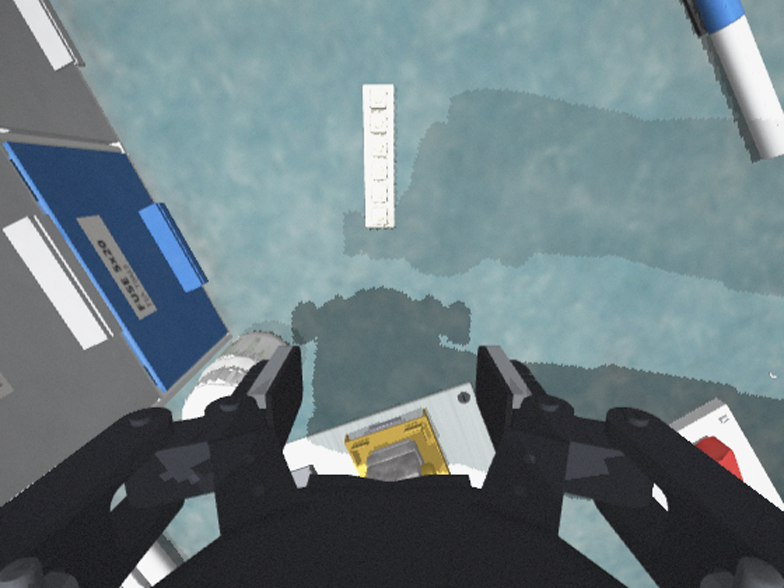

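Strip corners are (363,86), (393,85), (396,228) and (366,229). The transformer is in the cradle at the bottom of the picture.

```bash
python3 -c "
from h import *
p=load('w6')
w=np.array([unproj(p,u/1.4,v/1.4,.02)[:2] for u,v in [(363,86),(393,85),(396,228),(366,229)]])*1000
print(w.round(0).tolist(),w.mean(0)); d=(w[2]+w[3]-w[0]-w[1])/2; c=w.mean(0)/1000; a=np.arctan2(d[1],d[0]); print(np.linalg.norm(d),np.degrees(a))
go(c[0],c[1],.06,a+np.pi/2)
p=load('w4'); print('trough',unproj(p,270.5,104,.022).round(4), [unproj(p,*q,.025)[:2].round(3).tolist() for q in [(214,83),(327,81),(326,125),(215,128)]])
"
```

```text
[[535.0, -385.0], [518.0, -378.0], [552.0, -297.0], [570.0, -305.0]] [ 543.99179914 -341.38654162]
87.54846678169763 67.03637568831027
pos [ 0.5703 -0.2687  0.1604] shift [ 77.1  -5.4 100.4] turn [-0.     0.    -0.016] j6 -1.72 gap 0.0618 t 23.3333
trough [0.6385 0.1216 0.022 ] [[0.585, 0.144], [0.695, 0.139], [0.693, 0.098], [0.581, 0.102]]
```

Emit:
step_arm([
  [[25,-2,30],[0,0,-0.01],55],
  [[52,-4,60],[0,0,-0.01],50],
  [[77,-5,100],[0,0,-0.01],50],
  [[77,-5,110],[0,0,-0.01],50],
  [[77,-5,110],[0,0,-0.01],50],
  [[77,-5,110],[0,0,-0.01],50],
  [[77,-5,110],[0,0,-0.01],50],
  [[77,-5,110],[0,0,-0.01],50],
], grip_force=40)

```text
clock: 24.0
tcp_pos: [0.5452, -0.3416, 0.0525]
orientation: [0.001, -0.55, 0.835, -0.002]
wrist_force: [0.1, 0.3, -0.0]
finger_gap: 0.0497
grip_force: 0.0
```

```bash
python3 -c "
from h import *
go(.544,-.3414,.009,np.deg2rad(157))"
```

```text
pos [ 0.5452 -0.3416  0.0525] shift [ 0.2  1.3 43.5] turn [-0.003 -0.001 -0.004] j6 -1.85 gap 0.0497 t 24.0
```

Emit:
step_arm([
  [[0,0,15],[0,0,0],50],
  [[0,0,30],[0,0,0],50],
  [[0,0,38],[0,0,0],50],
  [[0,0,42],[0,0,0],50],
  [[0,0,42],[0,0,0],50],
  [[0,0,42],[0,0,0],10],
  [[0,0,42],[0,0,0],10],
  [[0,0,42],[0,0,0],10],
])

```text
clock: 24.67
tcp_pos: [0.5443, -0.342, 0.0095]
orientation: [0.0, -0.55, 0.835, -0.001]
wrist_force: [0.4, 0.2, 1.2]
finger_gap: 0.0179
grip_force: 39.0
```

Emit:
step_arm([
  [[0,0,0],[0,0,0],10],
  [[0,0,0],[0,0,0],10],
  [[0,0,0],[0,0,0],10],
  [[0,0,0],[0,0,0],10],
])

```text
clock: 25.0
tcp_pos: [0.5443, -0.342, 0.0095]
orientation: [0.0, -0.55, 0.835, -0.001]
wrist_force: [-0.7, 0.3, 5.4]
finger_gap: 0.0181
grip_force: 39.3
```

Emit:
step_arm([
  [[0,0,-20],[0,0,0],10],
  [[0,0,-50],[0,0,0],10],
  [[0,0,-85],[0,0,0],10],
  [[0,0,-120],[0,0,0],10],
  [[0,0,-155],[0,0,0],10],
  [[0,0,-155],[0,0,0],10],
])

```text
clock: 25.5
tcp_pos: [0.5465, -0.3441, 0.1716]
orientation: [0.002, -0.55, 0.835, -0.006]
wrist_force: [1.0, -1.1, 1.0]
finger_gap: 0.0177
grip_force: 39.1
```

```bash
python3 -c "
from h import *
go(.6388,.122,.17,np.deg2rad(86.7))"
```

```text
pos [ 0.5465 -0.3441  0.1716] shift [-464.6   99.6   -1.2] turn [-0.012  0.004  1.222] j6 -1.85 gap 0.0177 t 25.5
```

Emit:
step_arm([
  [[-38,8,0],[0,0,0.1],10],
  [[-76,16,0],[0,0,0.2],10],
  [[-114,24,0],[0,0,0.3],10],
  [[-152,32,0],[0,0,0.4],10],
  [[-190,41,0],[0,0,0.5],10],
  [[-228,49,0],[0,0,0.6],10],
  [[-266,57,0],[0,0,0.7],10],
  [[-304,65,0],[0,0,0.8],10],
])

```text
clock: 26.17
tcp_pos: [0.604, -0.0348, 0.1631]
orientation: [0.0, -0.179, 0.984, -0.0]
wrist_force: [-0.2, 0.1, -0.8]
finger_gap: 0.0176
grip_force: 39.1
```

```bash
python3 -c "
from h import *
go(.6388,.122,.1,np.deg2rad(86.7))"
```

```text
pos [ 0.604  -0.0348  0.1631] shift [-87.7 134.6  63.1] turn [-0.     0.     0.417] j6 -0.55 gap 0.0176 t 26.1667
```

Emit:
step_arm([
  [[-21,32,0],[0,0,0.1],10],
  [[-42,64,0],[0,0,0.2],10],
  [[-63,96,5],[0,0,0.3],10],
  [[-87,133,20],[0,0,0.415],10],
  [[-87,133,40],[0,0,0.415],10],
  [[-87,133,60],[0,0,0.415],10],
  [[-87,133,63],[0,0,0.415],10],
  [[-87,133,63],[0,0,0.415],10],
])

```text
clock: 26.83
tcp_pos: [0.6363, 0.1187, 0.0983]
orientation: [-0.002, 0.025, 1.0, -0.0]
wrist_force: [-0.6, 0.5, 0.1]
finger_gap: 0.0178
grip_force: 39.2
```

Emit:
step_arm([
  [[0,0,0],[0,0,0],10],
  [[0,0,0],[0,0,0],10],
  [[0,0,0],[0,0,0],10],
  [[0,0,0],[0,0,0],10],
  [[0,0,0],[0,0,0],10],
  [[0,0,0],[0,0,0],10],
  [[0,0,0],[0,0,0],10],
  [[0,0,0],[0,0,0],10],
])

```text
clock: 27.5
tcp_pos: [0.638, 0.1186, 0.1004]
orientation: [0.0, 0.025, 1.0, 0.0]
wrist_force: [0.6, 1.7, 0.0]
finger_gap: 0.0181
grip_force: 39.2
```

```bash
python3 -c "
from h import *
go(.6388,.122,.045,np.deg2rad(86.7)); snap('wrist','w7',None,1.4)"
```

```text
pos [0.638  0.1186 0.1004] shift [-0.6  3.4 55.4] turn [0.    0.    0.007] j6 0.11 gap 0.0181 t 27.5
```

View pics/w7.png

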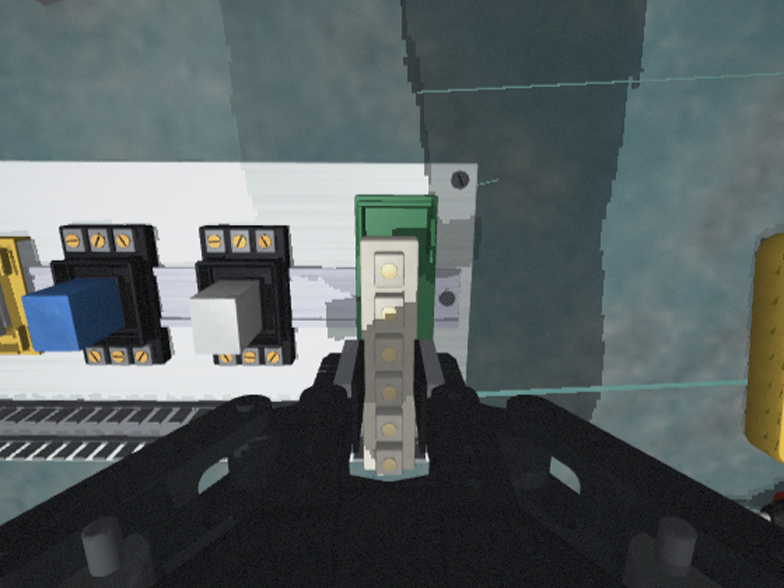

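The strip (390,350) is above the green trough (397,265), and both relays stand upright in their sockets. I'll shift 3.4 mm and lower.

Emit:
step_arm([
  [[-1,3.4,15],[0,0,0.007],10],
  [[-1,3.4,30],[0,0,0.007],10],
  [[-1,3.4,45],[0,0,0.007],10],
  [[-1,3.4,52],[0,0,0.007],10],
  [[-1,3.4,55],[0,0,0.007],10],
  [[-1,3.4,55],[0,0,0.007],10],
  [[-1,3.4,55],[0,0,0.007],10],
  [[-1,3.4,55],[0,0,0.007],10],
])

```text
clock: 28.22
tcp_pos: [0.6399, 0.1221, 0.0463]
orientation: [0.001, 0.029, 1.0, 0.0]
wrist_force: [0.1, -0.6, 0.4]
finger_gap: 0.0178
grip_force: 39.2
```

Emit:
step_arm([
  [[0,0,5],[0,0,0],10],
  [[0,0,10],[0,0,0],10],
  [[0,0,14],[0,0,0],10],
  [[0,0,17],[0,0,0],10],
  [[0,0,19],[0,0,0],10],
  [[0,0,19],[0,0,0],10],
  [[0,0,19],[0,0,0],10],
  [[0,0,19],[0,0,0],10],
])

```text
clock: 28.88
tcp_pos: [0.6392, 0.122, 0.0263]
orientation: [0.0, 0.029, 1.0, 0.0]
wrist_force: [0.7, 0.1, 0.5]
finger_gap: 0.0176
grip_force: 39.2
```

Emit:
step_arm([
  [[0,0,0.5],[0,0,0],10],
  [[0,0,1],[0,0,0],10],
  [[0,0,1],[0,0,0],32],
  [[0,0,1],[0,0,0],34],
  [[0,0,1],[0,0,0],34],
  [[0,0,1],[0,0,0],34],
])

```text
clock: 29.38
tcp_pos: [0.6392, 0.122, 0.0253]
orientation: [0.0, 0.029, 1.0, 0.0]
wrist_force: [0.0, 1.0, -0.2]
finger_gap: 0.0336
grip_force: 0.0
```

Emit:
step_arm([
  [[0,0,-8],[0,0,0],34],
  [[0,0,-25],[0,0,0],34],
  [[0,0,-60],[0,0,0],40],
  [[0,0,-95],[0,0,0],50],
  [[-20,-35,-130],[0,0,0],60],
  [[-40,-70,-140],[0,0,0],60],
  [[-60,-105,-150],[0,0,0],60],
  [[-60,-120,-150],[0,0,0],60],
])

```text
clock: 30.05
tcp_pos: [0.6956, -0.0044, 0.1791]
orientation: [0.004, 0.029, 1.0, -0.001]
wrist_force: [0.5, 0.0, -0.7]
finger_gap: 0.06
grip_force: 0.0
```

```bash
python3 -c "
from h import *
snap('wrist','w8',None,1.4); go(.6388,.122,.045,np.deg2rad(86.7))"
```

```text
pos [ 0.6952 -0.0086  0.1782] shift [ 65.3 127.2 132.4] turn [-0.003  0.006 -0.006] j6 -0.06 gap 0.0599 t 30.1
```

View pics/w8.png

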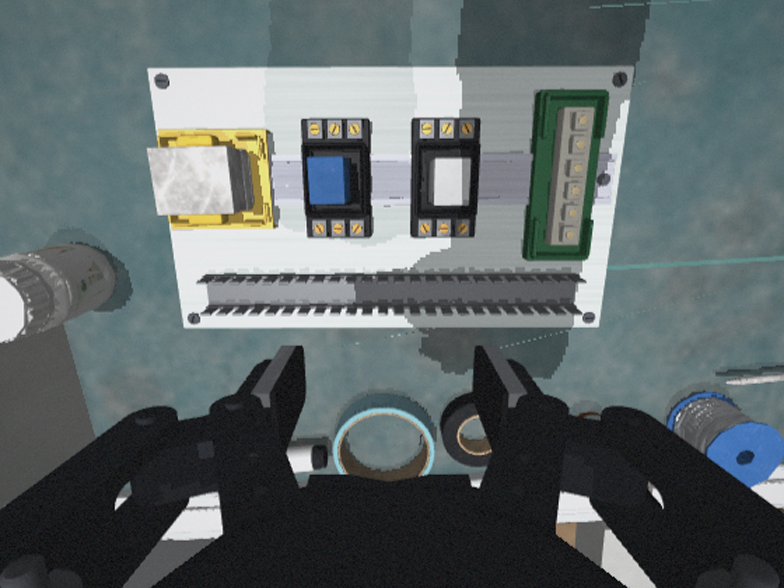

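All four parts are in their holders: transformer (195,180), blue (328,180), grey (453,180), strip (575,175). I'll do one quick numeric check and let the arm come to rest.

```bash
python3 -c "
from h import *
p=load('w8')
for n,u,v,z in [('T .6251 -.1216',195,181,.0585),('blue .630 -.038',331,181,.059),('grey .634 .038',453,182,.059),('strip .639 .122',574.5,175,.037)]: print(n,unproj(p,u/1.4,v/1.4,z).round(4))"
```

```text
T .6251 -.1216 [ 0.6252 -0.1175  0.0585]
blue .630 -.038 [ 0.63   -0.0354  0.059 ]
grey .634 .038 [0.6349 0.0379 0.059 ]
strip .639 .122 [0.6356 0.1201 0.037 ]
```

Emit:
step_arm([
  [[0,0,0],[0,0,0],60],
  [[0,0,0],[0,0,0],60],
  [[0,0,0],[0,0,0],60],
  [[0,0,0],[0,0,0],60],
  [[0,0,0],[0,0,0],60],
  [[0,0,0],[0,0,0],60],
])

```text
clock: 30.6
tcp_pos: [0.6918, -0.0, 0.1752]
orientation: [-0.0, 0.028, 1.0, 0.0]
wrist_force: [-0.3, -0.2, -0.6]
finger_gap: 0.0599
grip_force: 0.0
```

All within tolerance.

```bash
python3 -c "
from workcell import env
print(env.hand_in())"
```

```text
the job is handed in; nothing more can be done
None
```

I mounted all four parts in circuit order, released them and handed the job in at about 31 s; in the last picture each was within about 5 mm of its holder's centre and the bottle and multimeter weren't touched, but the hand-in returned no verdict.

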